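# Add a slotted weight to the hold-down press

### The job

Pick up the loose slotted weight and slide it sideways onto the hanger stem of the hold-down press, above the weight already there and with its slot pointing the opposite way to that one's slot, then lower it fully home, flat inside the raised rim of the lower weight, and let go. Work gently by feel, never pushing on the press with more than about 15 newtons, and leave the screwdriver, brush and remote control where they lie.

Things in the scene. Friction and masses are not known exactly. Their poses are not given: they have to be found in the camera images.
- weight_mid (a point): Centre, half-way up, of the loose slotted weight: dark steel disc 68 mm in diameter, 20 mm thick, 0.4 kg, lying flat on the bench, z up. Grasp it across its two flats at y = +27 and -27 mm, tips near its underside. An 11 mm slot runs along x from 4.7 mm behind the centre to the rim at +x. With the stem at the slot's end the weight is centred on the stem to 1 mm.
- weight_mouth (a point): Middle of the slot's mouth on the loose weight, 30 mm along +x from its centre, half-way up. Over its last 11 mm the slot flares evenly from 11 to 30 mm wide. The slot cuts through the full thickness.
- stand: Hold-down press fixed to the bench: base plate 130 x 120 mm with a small circuit board, two legs at y = +50 and -50 mm, and an aluminium bridge 60 (x) by 110 (y) mm, its top 74 mm up. Origin: middle of the base's underside, z up. Above the bridge stand the lower weight and the hanger stem. The lower weight's slot points to the stand's -x, so the added one's must point to +x.
- stem_nominal (a point): Point fixed on the stand's middle axis, 102 mm up, at the lower weight's top; axes as the stand's. The real stem stands up to 12 mm off it along x and up to 12 mm along y, unmeasured: see or feel it. Stem, 8 mm in diameter, bare from 102 to 138 mm up, then a head knob 16 mm in diameter to 148 mm. Stem and lower weight give sideways 1 mm per 25 N and spring back; downwards they are rigid.
- seat_nominal (a point): Point on the stand's middle axis, 112 mm up: height of the added weight's centre when home (shifted with the stem). The lower weight, one with the stem, is a dark disc 82 mm in diameter, 88 to 102 mm up, cut to 44 mm wide along y. At its +x and -x ends a square-edged rim rises 4 mm (to 106 mm up), of inner radius 36 mm round the stem; the added weight must pass over it, then drop inside.
- screwdriver: Loose red-handled screwdriver lying on the bench; leave alone.
- brush: Loose red-handled brush lying on the bench; leave alone.
- remote: Loose black remote control, 160 x 46 x 20 mm, lying on the bench; leave alone.

How it is judged:
By the outcome, as a careful person would: the job done as asked, in the order asked, and still so for the second after the job is handed in, with the robot touching nothing.
It also fails if it takes over 64 s, if anything falls off the work surface, if the arm or the gripper's body presses on something with over 40 N, if the wrist force passes 120 N, or if a joint passes its speed limit or range.

### The arm

A 7-joint arm with a two-finger parallel gripper is mounted at the origin on the work surface. World frame = base frame: x ahead of the robot, y to its left, z up, the work surface at z = 0. Lengths are in m, angles in rad, forces in N, time in s.
With the tool pointing down it reaches from about 0.425 to 0.875 m from the base axis. Payload 4.7 kg.
Tool frame: the origin (TCP) lies between the finger pads; the fingertips stand 19 mm ahead of it and the grasp point (between the pads) is the TCP; x points along the fingers, z is the direction in which the jaws open and shut, and the axes are right-handed (so a half turn about x gives the same grasp; the last joint's range is limited). The gripper opens to 87 mm and grips with 3 to 60 N. Pads are 19 mm wide; open, the fingers measure 117 mm over their backs; the gripper's body (75 mm by 190 mm) begins 51 mm behind the grasp point.
Start: joints at [-1.199, 0.321, -0.07, 1.45, 0.023, 1.371, -0.057], TCP at [0.228, 0.609, 0.242] pointing down, gripper open.
Joint ranges: [-2.86, 2.86], [-0.3, 2.09], [-1.38, 1.24], [0.06, 2.45], [-1.56, 4.7], [0.09, 2.05], [-2.69, 2.69]. Speed limits (rad/s): [2.57, 2.57, 3.14, 3.14, 3.14, 3.14, 3.14].

### API

Orientations are given as a unit quaternion [x, y, z, w].
In Python, from workcell import state, grab_frame, camera_params, finish_job, recognise, outline_of, tip_of gives the robot as it stands. The module is installed in compiled form; this text tells all that it offers.
- The arm moves only by the tool carry_out, never from a script. Its argument "moves" is a list of rows, each a list of 3 entries, a list of its own where there are three numbers: the shift along the tool's x, y, z in m, then the turn, a rotation vector about the tool's x, y, z in degrees, then the finger opening in m, from 0 to 0.087. A call has 1 to 20 rows; each row shifts and turns the commanded pose from where the row before left it, along the tool's axes as they then stand; what a row does not reach is not made up. A row lasts 1/10 s, in which the tool goes at most 50 mm and 8.59 degrees, less where a joint would pass 70% of its speed; a pose out of reach is approached as far as the arm can. A call is refused whole if a number of a shift passes 0.05 or a number of a turn 8.59, either way. A call with a gripper value outside its range is refused whole. The fingers move at their own pace and stop on an object; the grip force is fixed at half the most. Time passes only in rows, so rows that do not move let the fingers close. It gives the time, the measured TCP pose, the force and the opening at its end, in the units of the state.
- state(): the state, without advancing time (a new reading comes with each control period).
- grab_frame(name): name is "scene" or "top" or "wrist"; returns (picture, depth): 384x512x3 uint8, red, green, blue; 384x512 float32, m along the optical axis (not along the pixel's ray), 0 where there is no reading.
- camera_params(name): a dict with "fov_y" (degrees; the focal length in pixels is half the picture's height over the tangent of half this angle, whatever the lens; pixels are square), "cx", "cy" (the principal point, pixels), "view" (4x4, takes a point from world to camera coordinates). Camera axes: x right, y up, looking along -z (the intrinsics and any distortion apply to the point x, -y, -z); pixel columns grow to the right and rows downward; lengths in m; the calibration is good to about 2 mm. A picture is of the moment at which its call begins: read the wrist's pose just before it. camera_params takes no time and is no camera call; for the wrist camera it gives the pose at the moment of the call.
- finish_job(): hands the job in, once; it reports no verdict.
Trained networks look in the newest picture that a camera, given by its name, has taken for a name from the list of things; names that differ only in an ending like _2 or _b are one class to them, and where a whole thing is asked for, a point or a joint stands for the part that bears it (a point fixed in the world has none). Each returns a list of dicts, best first, with "confidence" (0 to 1); they miss things now and then, are a little off and sometimes report something else, mostly with a low value. They report only what shows in the picture. A call takes as long as a camera call.
- recognise(label, camera): "bbox" ([left, top, right, bottom] in pixels, round what is visible of it).
- outline_of(label, camera): "pixels" (384x512 bool, what is visible of it) and "bbox" ([left, top, right, bottom] in pixels, round what is visible of it).
- tip_of(label, camera): "pixel" ([column, row] in pixels: a listed point, or the origin of a listed thing).
The state is a dict: "clock": time; "joints": joint angles; "qd": joint speeds; "joint_efforts": joint torques, N m; "tcp_pos": TCP position; "tool_rot": TCP orientation; "wrist_force": force on the tool from outside, world axes, zero at the start; "torque": the same for the moment, N m; "gripper_width": opening from 0.0 (shut) to 1.0 (fully open).
Only numpy, scipy, OpenCV 4.12 (cv2) and the standard library are available. Lean on these libraries where they do the work, as an engineer would, in place of code of your own. Each camera call takes 0.05 s, during which the arm holds its last target. There are 200 camera calls.

## Working session

There is one attempt and no reset: what is moved stays moved. The work goes in short steps, Python scripts to look and compute and a tool call to move; the robot and the scene stay as the last step left them, time stands still between calls to the robot, and variables do not carry over. Pictures are saved under pics/ and viewed, about 8 in all and at most 12, crops included, and the job is handed in when it is done.

Besides the shell and the picture viewer there is one more tool, called after "Emit:" as a command line: name --argument value ..., lists and objects as JSON in quotes. carry_out: Moves the arm, as the interface text tells. Its arguments: {"type":"object","properties":{"moves":{"type":"array","items":{"type":"array"}}},"required":["moves"]}

```bash
mkdir -p pics; cat > h.py <<'E'
import numpy as np, cv2
from workcell import *
from scipy.spatial.transform import Rotation as R
def K(p): return 192/np.tan(np.radians(p["fov_y"])/2)
def unproj(p,u,v,d):
    f=K(p); c=np.array([(u-p["cx"])/f*d,-(v-p["cy"])/f*d,-d,1.0])
    return (np.linalg.inv(p["view"])@c)[:3]
def cloud(p,D):
    f=K(p); v,u=np.mgrid[0:384,0:512]
    c=np.stack([(u-p["cx"])/f*D,-(v-p["cy"])/f*D,-D,np.ones_like(D)],-1)
    return (c@np.linalg.inv(p["view"]).T)[...,:3]
def onplane(p,u,v,z):
    a=unproj(p,u,v,1.0);o=np.linalg.inv(p["view"])[:3,3]
    return o+(a-o)*(z-o[2])/(a[2]-o[2])
def proj(p,X):
    c=p["view"]@np.append(X,1);f=K(p)
    return p["cx"]+f*c[0]/-c[2], p["cy"]-f*c[1]/-c[2]
E
python3 - <<'E'
from h import *
s=state(); print(s)
ims=[]
for n in ("scene","top","wrist"):
    im,d=grab_frame(n); p=camera_params(n); np.savez(f"{n}0.npz",im=im,d=d,view=p["view"])
    print(n,{k:v for k,v in p.items() if k!="view"},np.linalg.inv(p["view"]).round(3).tolist())
    cv2.imwrite(f"pics/{n}0.png",im[...,::-1])
    P=cloud(p,d)
    if n=="wrist": continue
    for l in ("weight_mid","weight_mouth","stand","stem_nominal"):
        for t in tip_of(l,n)[:2]:
            u,v=t["pixel"]; print(n,l,round(t["confidence"],2),np.round(t["pixel"],1),P[int(v),int(u)].round(4),onplane(p,u,v,.01).round(4))
a=cv2.imread("pics/scene0.png");b=cv2.imread("pics/top0.png")
cv2.imwrite("pics/a.png",cv2.resize(np.vstack([a,b]),None,fx=.78,fy=.78))
E
```

```text
{'clock': 0.0, 'joints': array([-1.19888218,  0.32185822, -0.07006174,  1.45169037,  0.02260144,
        1.37080085, -0.05691842]), 'qd': array([-0.000355  ,  0.00194495, -0.00152482,  0.00032609, -0.00077393,
       -0.00055538, -0.00029248]), 'joint_efforts': array([-3.51208701e-04, -4.91308272e+01, -4.03923551e-01, -3.12526667e+01,
       -6.38339692e-02,  4.37212118e-02,  1.76461681e-04]), 'tcp_pos': array([0.22752275, 0.60831643, 0.24043072]), 'tool_rot': array([-0.40346721,  0.58154779,  0.40261173,  0.58044826]), 'wrist_force': array([-0.584151  ,  0.17684884, -0.34814335]), 'torque': array([ 0.0322823 , -0.01358649, -0.06438946]), 'gripper_width': 1.0015752015573847}
scene {'fov_y': 55.92429953275674, 'cx': 259.0187524900496, 'cy': 192.70180380596528} [[0.046, -0.632, 0.774, 1.429], [0.999, 0.022, -0.042, -0.067], [0.009, 0.775, 0.632, 0.776], [0.0, 0.0, 0.0, 1.0]]
scene weight_mid 0.79 [213.4 193. ] [ 0.5001 -0.1688  0.0194] [ 0.4887 -0.1687  0.01  ]
scene weight_mouth 0.65 [217.8 197.9] [ 0.4988 -0.1569  0.0007] [ 0.5147 -0.153   0.01  ]
scene stand 0.79 [320.6 205.2] [0.56
[... 234 characters left out ...]
0.39], [-1.0, 0.011, -0.021, -0.022], [-0.019, 0.148, 0.989, 1.44], [0.0, 0.0, 0.0, 1.0]]
top weight_mid 0.79 [301.6 211.2] [ 0.5055 -0.1501  0.0177] [ 0.5055 -0.153   0.01  ]
top weight_mid 0.6 [201.3 197.3] [0.5412 0.1911 0.1051] [0.551  0.2052 0.01  ]
top weight_mouth 0.62 [301.1 203.2] [ 0.5357 -0.1519 -0.0009] [ 0.5339 -0.1513  0.01  ]
top stand 0.79 [209.5 195.3] [0.5489 0.1653 0.0997] [0.5585 0.176  0.01  ]
top stem_nominal 0.82 [205.1 193.3] [0.5501 0.1723 0.1436] [0.5655 0.192  0.01  ]
wrist {'fov_y': 58.77678219077666, 'cx': 252.2431258043182, 'cy': 188.73766772930298} [[0.35, -0.893, -0.283, 0.151], [0.937, 0.334, 0.104, 0.638], [0.002, -0.302, 0.953, 0.386], [0.0, 0.0, 0.0, 1.0]]
```

View pics/a.png

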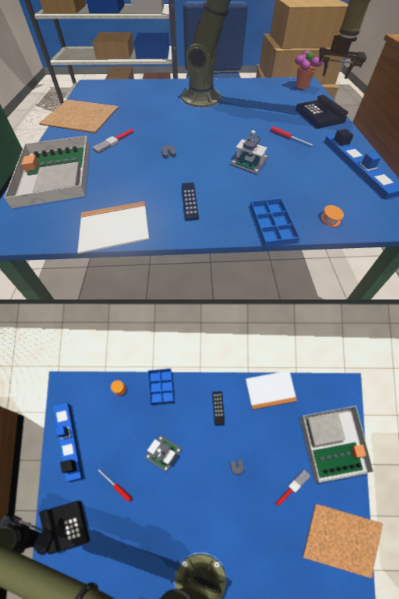

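The picture shows the loose weight at the lower middle of the top view (about column 301, row 211 in full pixels) with its slot up the image, and the turned stand at about (208, 195). The remote, brush and screwdriver are clear of both. Next I'll zoom in.

```bash
python3 - <<'E'
from h import *
o=[]
for n,boxes in (("top",[(281,191,40),(185,173,50)]),("scene",[(193,173,40),(290,155,60)])):
    z=np.load(n+"0.npz"); p=camera_params(n); P=cloud(p,z["d"])
    for x,y,w in boxes: o.append(cv2.resize(z["im"][y:y+w,x:x+w,::-1],(400,300) if 0 else (300,300),interpolation=cv2.INTER_CUBIC))
    m=(abs(P[...,0]-.51)<.06)&(abs(P[...,1]+.155)<.06)&(P[...,2]>.008)
    q=P[m]; print(n,"weight n",m.sum(),"med z",np.median(q[:,2]).round(4),"mean",q.mean(0).round(4),"minmax",q.min(0).round(4),q.max(0).round(4))
    c=q[:,:2]; 
    m2=(abs(P[...,0]-.55)<.12)&(abs(P[...,1]-.18)<.12)
    for lo,hi in ((.004,.03),(.065,.08),(.085,.112),(.125,.16)):
        mm=m2&(P[...,2]>lo)&(P[...,2]<hi); q=P[mm]
        if len(q)>2:
            print(n,lo,hi,len(q),q.mean(0).round(4), cv2.minAreaRect((q[:,:2]*1000).astype(np.float32)))
cv2.imwrite("pics/b.png",np.vstack([np.hstack(o[:2]),np.hstack(o[2:])]))
E
```

```text
top weight n 230 med z 0.0193 mean [ 0.4924 -0.1595  0.0191] minmax [ 0.4505 -0.2036  0.0085] [ 0.5451 -0.1048  0.0274]
top 0.004 0.03 706 [0.547  0.172  0.0092] ((549.694091796875, 179.6776123046875), (236.84405517578125, 240.24620056152344), 89.43645477294922)
top 0.065 0.08 327 [0.5515 0.1769 0.073 ] ((553.0725708007812, 178.27069091796875), (110.7155990600586, 59.87675857543945), 57.140438079833984)
top 0.085 0.112 276 [0.5497 0.1748 0.1009] ((549.7429809570312, 176.7152557373047), (45.08415985107422, 79.7274169921875), 57.81433868408203)
top 0.125 0.16 20 [0.549  0.1761 0.1454] ((550.1817016601562, 175.73324584960938), (12.6388578414917, 14.074871063232422), 85.54729461669922)
scene weight n 207 med z 0.0195 mean [ 0.4981 -0.158   0.0187] minmax [ 0.4594 -0.1864  0.0084] [ 0.5304 -0.1289  0.025 ]
scene 0.004 0.03 792 [0.5753 0.1712 0.0127] ((557.892578125, 180.54025268554688), (209.09703063964844, 131.04800415039062), 59.00863265991211)
scene 0.065 0.08 326 [0.566  0.1812 0.0733] ((554.9263916015625, 178.9167022705078), (110.23499298095703, 64.88055419921875), 57.657623291015625)
scene 0.085 0.112 271 [0.5601 0.1744 0.1006] ((550.7508544921875, 177.76397705078125), (45.73719024658203, 86.09505462646484), 57.55824661254883)
scene 0.125 0.16 34 [0.5526 0.1769 0.1416] ((551.6925659179688, 176.74008178710938), (15.495548248291016, 13.903177261352539), 59.87688064575195)
```

View pics/b.png

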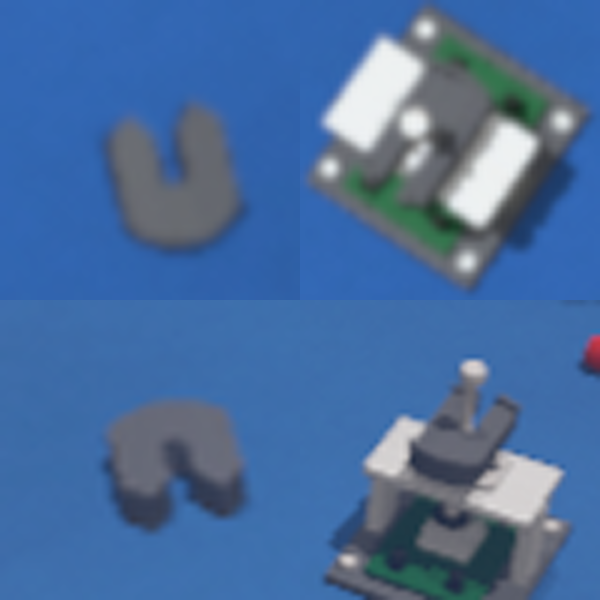

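The stand's x axis points at about -32.5° yaw (the lower slot points to -x, up and right in the scene view). The loose weight's yaw is about +13°. Next I'll bring the wrist camera over the weight.

```bash
cat >> h.py <<'E'
def plan(pos,jaw=None,s=None):
    """tool-axis shift to world pos; turn about tool x (deg) so jaw axis has world yaw `jaw` (mod 180)"""
    s=s or state(); M=R.from_quat(s["tool_rot"]).as_matrix()
    print("tcp",s["tcp_pos"].round(4),"t",round(s["clock"],2),"F",s["wrist_force"].round(2),"w",round(s["gripper_width"]*.087,4))
    print("shift tool",(M.T@(np.array(pos)-s["tcp_pos"])).round(4))
    y=np.degrees(np.arctan2(M[1,2],M[0,2])); print("jaw yaw",y.round(2),"tilt x-axis",M[:,0].round(4))
    if jaw is not None:
        d=(jaw-y+90)%180-90; print("turn tool x (deg)",round(-d,2))
E
python3 - <<'E'
from h import *
s=state(); plan([.45,.30,.24]); 
print(R.from_quat(s["tool_rot"]).as_matrix().round(3).tolist())
M=R.from_quat(s["tool_rot"]).as_matrix(); print("2nd leg",(M.T@(np.array([.50,-.158,.2])-np.array([.45,.30,.24]))).round(3))
plan([0,0,0],103)
E
```

```text
tcp [0.2277 0.6089 0.2416] t 0.55 F [-0.29 -0.12 -0.68] w 0.0869
shift tool [ 0.0016 -0.3164 -0.2114]
jaw yaw 69.5 tilt x-axis [ 1.e-04  1.e-04 -1.e+00]
[[0.0, -0.937, 0.35], [0.0, 0.35, 0.937], [-1.0, -0.0, 0.0]]
2nd leg [ 0.04  -0.207 -0.411]
tcp [0.2277 0.6089 0.2416] t 0.55 F [-0.29 -0.12 -0.68] w 0.0869
shift tool [ 0.2415  0.     -0.6501]
jaw yaw 69.5 tilt x-axis [ 1.e-04  1.e-04 -1.e+00]
turn tool x (deg) -33.5
```

Emit:
carry_out --moves '[[[0,-0.0264,-0.0176],[0,0,0],0.087],[[0,-0.0264,-0.0176],[0,0,0],0.087],[[0,-0.0264,-0.0176],[0,0,0],0.087],[[0,-0.0264,-0.0176],[0,0,0],0.087],[[0,-0.0264,-0.0176],[0,0,0],0.087],[[0,-0.0264,-0.0176],[0,0,0],0.087],[[0,-0.0264,-0.0176],[0,0,0],0.087],[[0,-0.0264,-0.0176],[0,0,0],0.087],[[0,-0.0264,-0.0176],[0,0,0],0.087],[[0,-0.0264,-0.0176],[0,0,0],0.087],[[0,-0.0264,-0.0176],[0,0,0],0.087],[[0,-0.0264,-0.0176],[0,0,0],0.087]]'

```text
clock: 1.75
tcp_pos: [0.4511, 0.299, 0.2419]
tool_rot: [-0.403, 0.581, 0.403, 0.581]
wrist_force: [0.1, 0.9, 0.8]
gripper_width: 1.002
```

Emit:
carry_out --moves '[[[0.0027,-0.0138,-0.0274],[0,0,0],0.087],[[0.0027,-0.0138,-0.0274],[0,0,0],0.087],[[0.0027,-0.0138,-0.0274],[0,0,0],0.087],[[0.0027,-0.0138,-0.0274],[0,0,0],0.087],[[0.0027,-0.0138,-0.0274],[0,0,0],0.087],[[0.0027,-0.0138,-0.0274],[0,0,0],0.087],[[0.0027,-0.0138,-0.0274],[0,0,0],0.087],[[0.0027,-0.0138,-0.0274],[0,0,0],0.087],[[0.0027,-0.0138,-0.0274],[0,0,0],0.087],[[0.0027,-0.0138,-0.0274],[0,0,0],0.087],[[0.0027,-0.0138,-0.0274],[0,0,0],0.087],[[0.0027,-0.0138,-0.0274],[0,0,0],0.087],[[0.0027,-0.0138,-0.0274],[0,0,0],0.087],[[0.0027,-0.0138,-0.0274],[0,0,0],0.087],[[0.0027,-0.0138,-0.0274],[0,0,0],0.087]]'

```text
clock: 3.25
tcp_pos: [0.5005, -0.1586, 0.2013]
tool_rot: [-0.403, 0.581, 0.403, 0.581]
wrist_force: [0.6, 0.6, -0.2]
gripper_width: 1.001
```

Emit:
carry_out --moves '[[[0,0,0],[-6.7,0,0],0.087],[[0,0,0],[-6.7,0,0],0.087],[[0,0,0],[-6.7,0,0],0.087],[[0,0,0],[-6.7,0,0],0.087],[[0,0,0],[-6.7,0,0],0.087],[[0,0,0],[0,0,0],0.087],[[0,0,0],[0,0,0],0.087]]'

```text
clock: 3.95
tcp_pos: [0.5004, -0.1574, 0.2012]
tool_rot: [0.553, -0.441, -0.553, -0.441]
wrist_force: [-0.8, 0.5, 0.7]
gripper_width: 0.998
```

```bash
cat > look.py <<'E'
from h import *
import sys
tag=sys.argv[1]; labs=sys.argv[2:]
s=state(); p=camera_params("wrist"); im,d=grab_frame("wrist"); np.savez(tag+".npz",im=im,d=d,view=p["view"])
cv2.imwrite(f"pics/{tag}.png",im[...,::-1]); P=cloud(p,d)
print("tcp",s["tcp_pos"].round(4),s["clock"],"F",s["wrist_force"].round(2))
for l in labs:
    for t in tip_of(l,"wrist")[:2]:
        u,v=t["pixel"]; print(l,round(t["confidence"],2),np.round(t["pixel"],1),P[int(v),int(u)].round(4),onplane(p,u,v,.01).round(4))
E
python3 look.py w1 weight_mid weight_mouth
python3 - <<'E'
from h import *
z=np.load("w1.npz"); p=camera_params("wrist"); P=cloud(p,z["d"])
m=(P[...,2]>.013)&(P[...,2]<.03)&(abs(P[...,0]-.5)<.07)&(abs(P[...,1]+.155)<.07)
n,l,st,c=cv2.connectedComponentsWithStats(m.astype(np.uint8)); i=1+np.argmax(st[1:,4]); m=l==i
q=P[m]; print(st[i],np.median(q[:,2]))
# top-face outline: ray-plane at z=.02
v,u=np.nonzero(m); X=np.array([onplane(p,a,b,.02)[:2] for a,b in zip(u,v)])
np.save("wt.npy",X); print(cv2.minAreaRect((X*1000).astype(np.float32)))
print(np.sort(X[:,0])[[5,-5]],np.sort(X[:,1])[[5,-5]])
plan([0,0,0],103)
E
```

```text
tcp [ 0.5004 -0.1574  0.2012] 3.95 F [-0.79  0.52  0.72]
weight_mid 0.78 [253.7 163.4] [ 4.995e-01 -1.562e-01 -2.000e-04] [ 0.4974 -0.156   0.01  ]
weight_mouth 0.71 [252.9 190.4] [ 0.5279 -0.1508  0.0018] [ 0.5255 -0.1504  0.01  ]
[ 224  129   57   66 2805] 0.020677204597554788
((494.5268859863281, -158.41702270507812), (64.99690246582031, 54.10380554199219), 12.888272285461426)
[0.46271584 0.52853488] [-0.18798104 -0.12779327]
tcp [ 0.5004 -0.1574  0.2011] t 4.1 F [-0.61 -0.93  0.38] w 0.0866
shift tool [0.201  0.4526 0.2652]
jaw yaw 102.92 tilt x-axis [ 1.e-04  1.e-04 -1.e+00]
turn tool x (deg) -0.08
```

View pics/w1.png

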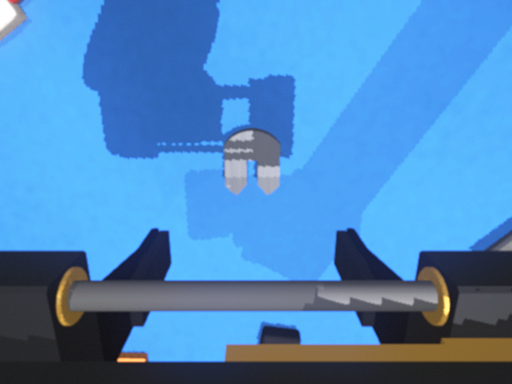

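The view shows the weight at column 252, row 160, slot pointing down the image and lined up with the jaws. Its size (54 mm across the flats) and height (20 mm) agree with what was given.

Emit:
carry_out --moves '[[[0.015,0.0038,0.0008],[0,0,0],0.087],[[0.015,0,0],[0,0,0],0.087],[[0.015,0,0],[0,0,0],0.087],[[0.015,0,0],[0,0,0],0.087],[[0.015,0,0],[0,0,0],0.087],[[0.015,0,0],[0,0,0],0.087],[[0.015,0,0],[0,0,0],0.087],[[0.015,0,0],[0,0,0],0.087],[[0.015,0,0],[0,0,0],0.087],[[0.015,0,0],[0,0,0],0.087],[[0.006,0,0],[0,0,0],0.087],[[0.006,0,0],[0,0,0],0.087],[[0.006,0,0],[0,0,0],0.087],[[0.006,0,0],[0,0,0],0.087],[[0.005,0,0],[0,0,0],0.087],[[0,0,0],[0,0,0],0.087],[[0,0,0],[0,0,0],0.087]]'

```text
clock: 5.8
tcp_pos: [0.4966, -0.1575, 0.0221]
tool_rot: [0.553, -0.44, -0.553, -0.44]
wrist_force: [0.1, 0.0, -0.3]
gripper_width: 0.998
```

```bash
python3 look.py w2 weight_mid weight_mouth; python3 -c "
from h import *
plan([.4965,-.1575,.0215])"
```

```text
tcp [ 0.4966 -0.1575  0.0221] 5.8 F [ 0.06  0.04 -0.32]
weight_mid 0.93 [251.5 254.4] [ 0.5039 -0.1565  0.0007] [ 0.4991 -0.1573  0.01  ]
tcp [ 0.4968 -0.1575  0.0224] t 5.95 F [ 0.28 -0.53 -0.26] w 0.0872
shift tool [0.0009 0.0003 0.0001]
jaw yaw 103.0 tilt x-axis [ 7.e-04  0.e+00 -1.e+00]
```

View pics/w2.png

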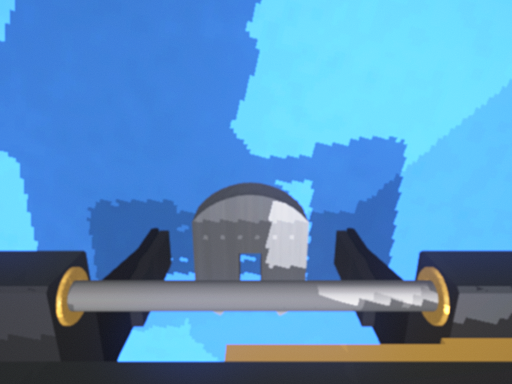

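The weight sits centred between the open fingers, at columns 193-308. Closing now.

Emit:
carry_out --moves '[[[0,0,0],[0,0,0],0.065],[[0,0,0],[0,0,0],0.058],[[0,0,0],[0,0,0],0.054],[[0,0,0],[0,0,0],0.048],[[0,0,0],[0,0,0],0.04],[[0,0,0],[0,0,0],0.04],[[0,0,0],[0,0,0],0.04],[[0,0,0],[0,0,0],0.04],[[0,0,0],[0,0,0],0.04],[[0,0,0],[0,0,0],0.04]]'

```text
clock: 6.95
tcp_pos: [0.4966, -0.1576, 0.0221]
tool_rot: [0.554, -0.44, -0.553, -0.44]
wrist_force: [1.3, -1.4, -1.1]
gripper_width: 0.618
```

Emit:
carry_out --moves '[[[-0.005,0,0],[0,0,0],0.04],[[-0.01,0,0],[0,0,0],0.04],[[-0.02,0,0],[0,0,0],0.04],[[-0.02,0,0],[0,0,0],0.04],[[-0.02,0,0],[0,0,0],0.04],[[-0.02,0,0],[0,0,0],0.04],[[-0.02,0,0],[0,0,0],0.04],[[-0.02,0,0],[0,0,0],0.04],[[-0.02,0,0],[0,0,0],0.04],[[-0.02,0,0],[0,0,0],0.04],[[-0.02,0,0],[0,0,0],0.04],[[0,0,0],[0,0,0],0.04],[[0,0,0],[0,0,0],0.04]]'

```text
clock: 8.25
tcp_pos: [0.4962, -0.1573, 0.2169]
tool_rot: [-0.553, 0.44, 0.553, 0.44]
wrist_force: [0.1, -0.7, -4.6]
gripper_width: 0.616
```

```bash
cat > inhand.py <<'E'
from h import *
import sys
# weight pose in the tool frame from a wrist npz: rear rim circle fit on the top face
def inhand(f,s):
    z=np.load(f); p=dict(camera_params("wrist"),view=z["view"]); P=cloud(p,z["d"]); M=R.from_quat(s["tool_rot"]).as_matrix()
    T=(P-s["tcp_pos"])@M; ok=z["d"]>0
    m=ok&(abs(T[...,0]-.002)<.02)&(T[...,1]>-.035)&(T[...,1]<.06)&(abs(T[...,2])<.0255)
    return T,m
if __name__=="__main__":
    s=state(); T,m=inhand(sys.argv[1],s)
    q=T[m&(T[...,1]>.012)]; top=np.percentile(q[:,0],[5,25,50,75]); print("n",len(q),"tool x pct",top.round(4))
    t=q[q[:,0]<top[1]+.003]; print("top face: x",np.median(t[:,0]).round(4),"y max",np.percentile(t[:,1],99).round(4),"z",np.percentile(t[:,2],[1,99]).round(4))
    A=np.c_[t,np.ones(len(t))]; c=np.linalg.lstsq(np.c_[t[:,1:],np.ones(len(t))],t[:,0],rcond=None)[0]; print("slopes deg (y,z)",np.degrees(c[:2]).round(2))
E
python3 look.py w3 weight_mid; python3 inhand.py w3.npz; python3 -c "
from h import *
plan([.55,.176,.22],57.5)"
```

```text
tcp [ 0.4962 -0.1573  0.2169] 8.25 F [ 0.07 -0.7  -4.6 ]
weight_mid 0.95 [253.2 253.4] [ 0.6047 -0.1305  0.0007] [ 0.6003 -0.1314  0.01  ]
n 5090 tool x pct [-0.0007 -0.0001  0.0004  0.0012]
top face: x 0.0002 y max 0.0329 z [-0.0245  0.0246]
slopes deg (y,z) [ 1.01 -0.12]
tcp [ 0.4956 -0.1571  0.2158] t 8.35 F [ 0.77  0.35 -4.19] w 0.0535
shift tool [-0.0041 -0.128   0.3123]
jaw yaw 103.0 tilt x-axis [-2.2e-03  6.0e-04 -1.0e+00]
turn tool x (deg) 45.5
```

View pics/w3.png

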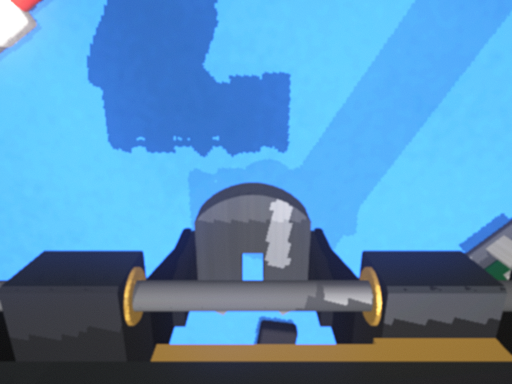

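The weight is gripped (53.5 mm) and lifted at 4 N, with its rear rim 33 mm behind the TCP, so it is centred in the hand. Next I'll turn it and move over to look at the stem from the stand's +x side.

Emit:
carry_out --moves '[[[0,0,0],[7.58,0,0],0.04],[[0,0,0],[7.58,0,0],0.04],[[0,0,0],[7.58,0,0],0.04],[[0,0,0],[7.58,0,0],0.04],[[0,0,0],[7.58,0,0],0.04],[[0,0,0],[7.6,0,0],0.04],[[0,0,0],[0,0,0],0.04]]'

```text
clock: 9.05
tcp_pos: [0.4957, -0.1572, 0.2157]
tool_rot: [-0.34, 0.621, 0.34, 0.619]
wrist_force: [-0.5, 0.0, -2.6]
gripper_width: 0.619
```

Emit:
carry_out --moves '[[[-0.0017,0.0052,0.0222],[0,0,0],0.04],[[-0.0017,0.0052,0.0222],[0,0,0],0.04],[[-0.0017,0.0052,0.0222],[0,0,0],0.04],[[-0.0017,0.0052,0.0222],[0,0,0],0.04],[[-0.0017,0.0052,0.0222],[0,0,0],0.04],[[-0.0017,0.0052,0.0222],[0,0,0],0.04],[[-0.0017,0.0052,0.0222],[0,0,0],0.04],[[-0.0017,0.0052,0.0222],[0,0,0],0.04],[[-0.0017,0.0052,0.0222],[0,0,0],0.04],[[-0.0017,0.0052,0.0222],[0,0,0],0.04],[[-0.0017,0.0052,0.0222],[0,0,0],0.04],[[-0.0017,0.0052,0.0222],[0,0,0],0.04],[[-0.0017,0.0052,0.0222],[0,0,0],0.04],[[-0.0017,0.0052,0.0222],[0,0,0],0.04],[[0,0,0],[0,0,0],0.04],[[0,0,0],[0,0,0],0.04]]'

```text
clock: 10.65
tcp_pos: [0.6021, 0.1447, 0.2402]
tool_rot: [-0.341, 0.62, 0.341, 0.619]
wrist_force: [0.2, -1.3, -4.3]
gripper_width: 0.619
```

```bash
python3 look.py w4 stem_nominal stand; cat > stem.py <<'E'
from h import *
import sys
s=state(); z=np.load(sys.argv[1]); p=dict(camera_params("wrist"),view=z["view"]); P=cloud(p,z["d"]); ok=z["d"]>0
M=R.from_quat(s["tool_rot"]).as_matrix(); T=(P-s["tcp_pos"])@M
near=ok&(abs(P[...,0]-.551)<.09)&(abs(P[...,1]-.176)<.09)&(T[...,1]>.036)
for lo,hi in ((.068,.08),(.097,.103),(.1035,.11),(.1425,.155),(.125,.155)):
    m=near&(P[...,2]>lo)&(P[...,2]<hi); q=P[m]
    if len(q)>3: print(lo,len(q),"med",np.median(q,0).round(4),cv2.minAreaRect((q[:,:2]*1000).astype(np.float32)))
m=near&(P[...,2]>.1425)&(P[...,2]<.155); v,u=np.nonzero(m); print("px",u.min(),u.max(),v.min(),v.max())
X=np.array([onplane(p,a,b,.148)[:2] for a,b in zip(u,v)]); c,r=cv2.minEnclosingCircle((X*1000).astype(np.float32)); print("head circle",c,r,"in tool",((np.array([*np.array(c)/1000,.148])-s["tcp_pos"])@M).round(4))
plan([0,0,0],57.5)
E
python3 stem.py w4.npz
```

```text
tcp [0.6021 0.1447 0.2402] 10.65 F [ 0.25 -1.3  -4.31]
stem_nominal 0.72 [256.6 109. ] [0.5493 0.1822 0.1491] [0.5594 0.1784 0.01  ]
stand 0.57 [255.7 103. ] [0.5457 0.1837 0.1478] [0.5536 0.1809 0.01  ]
stand 0.17 [256.8 108.5] [0.5488 0.1826 0.1491] [0.5591 0.1789 0.01  ]
0.068 4385 med [0.5522 0.1954 0.0749] ((551.7907104492188, 181.15118408203125), (110.39225006103516, 54.28727340698242), 57.444419860839844)
0.097 2006 med [0.5485 0.1791 0.1025] ((544.466552734375, 181.85357666015625), (44.12456512451172, 67.17073822021484), 57.40059280395508)
0.1035 824 med [0.5331 0.1867 0.1041] ((544.5795288085938, 181.96392822265625), (45.89518737792969, 66.37525177001953), 57.66679000854492)
0.1425 421 med [0.55   0.1781 0.1487] ((550.15625, 177.85775756835938), (14.840289115905762, 15.33234977722168), 13.496729850769043)
0.125 423 med [0.55   0.1781 0.1487] ((550.15625, 177.85775756835938), (14.840289115905762, 15.33234977722168), 13.496729850769043)
px 240 263 102 125
head circle (550.258056640625, 178.0271453857422) 7.834441184997559 in tool [0.0927 0.0628 0.0021]
tcp [0.6021 0.1426 0.2407] t 10.8 F [ 0.07  0.27 -3.27] w 0.0535
shift tool [ 0.241   0.4307 -0.444 ]
jaw yaw 57.43 tilt x-axis [-4.e-04 -7.e-04 -1.e+00]
turn tool x (deg) -0.07
```

View pics/w4.png

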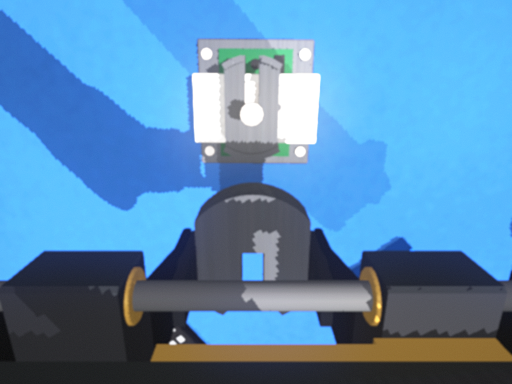

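The view shows the stem head at (251.5, 114), in line with the weight's slot (columns 242-263, centre 252.5). The lower slot points up the image, away from the held one's slot, as required. I'll let the arm settle, then move back over the stem to the -x side.

Emit:
carry_out --moves '[[[0,0,0],[0,0,0],0.04],[[0,0,0],[0,0,0],0.04],[[0,0,0],[0,0,0],0.04],[[0,0,0],[0,0,0],0.04]]'

```text
clock: 11.2
tcp_pos: [0.6021, 0.1436, 0.241]
tool_rot: [-0.34, 0.62, 0.34, 0.62]
wrist_force: [0.4, -0.7, -3.9]
gripper_width: 0.614
```

```bash
python3 look.py w5; python3 stem.py w5.npz | tail -7; python3 - <<'E'
from h import *
z=np.load("w5.npz"); s=state(); p=dict(camera_params("wrist"),view=z["view"]); P=cloud(p,z["d"]); M=R.from_quat(s["tool_rot"]).as_matrix(); T=(P-s["tcp_pos"])@M
f=K(p)
# weight slot edges & sides in image rows 258..275 ; lateral at depth of top face
for r in (215,225,260,265,270):
    row=z["d"][r]; w=np.nonzero((row>0)&(row<.19)&(row>.1))[0]; print(r,w.min(),w.max(),[ (int(w[i]),int(w[i+1])) for i in np.nonzero(np.diff(w)>3)[0]], np.median(row[w]).round(4), T[r,252].round(4))
E
```

```text
tcp [0.6021 0.1436 0.241 ] 11.2 F [ 0.39 -0.69 -3.94]
0.125 417 med [0.55   0.178  0.1487] ((550.2804565429688, 177.94435119628906), (14.87148380279541, 15.329463958740234), 11.845902442932129)
px 241 263 101 124
head circle (550.2410278320312, 178.04803466796875) 7.8528523445129395 in tool [0.093  0.0622 0.0011]
tcp [0.6021 0.1437 0.241 ] t 11.25 F [ 0.    0.72 -3.34] w 0.0542
shift tool [ 0.2409  0.4306 -0.4448]
jaw yaw 57.5 tilt x-axis [ 2.e-04  2.e-04 -1.e+00]
turn tool x (deg) -0.0
215 197 308 [] 0.1565 [0.0013 0.024  0.0008]
225 195 310 [] 0.1579 [0.0011 0.0191 0.0008]
260 163 342 [(242, 263)] 0.1627 [ 0.2406 -0.1337  0.001 ]
265 158 347 [(242, 263)] 0.1633 [ 0.2408 -0.141   0.001 ]
270 145 511 [(145, 154), (242, 263), (351, 360), (360, 511)] 0.164 [ 0.24   -0.1477  0.001 ]
```

Emit:
carry_out --moves '[[[0,0.01,0],[0,0,0],0.04],[[0,0.02,0],[0,0,0],0.04],[[0,0.02,0],[0,0,0],0.04],[[0,0.02,0],[0,0,0],0.04],[[0,0.02,0],[0,0,0],0.04],[[0,0.02,0],[0,0,0],0.04],[[0,0.012,0],[0,0,0],0.04],[[0,0,0],[0,0,0],0.04],[[0.01,0,0],[0,0,0],0.04],[[0.02,0,0],[0,0,0],0.04],[[0.02,0,0],[0,0,0],0.04],[[0.02,0,0],[0,0,0],0.04],[[0.015,0,0],[0,0,0],0.04],[[0.01,0,0],[0,0,0],0.04],[[0.007,0,0],[0,0,0],0.04],[[0.005,0,0],[0,0,0],0.04],[[0,0,0],[0,0,0],0.04],[[0,0,0],[0,0,0],0.04],[[0,0,0],[0,0,0],0.04]]'

```text
clock: 13.15
tcp_pos: [0.4997, 0.2096, 0.1346]
tool_rot: [-0.34, 0.619, 0.34, 0.62]
wrist_force: [-0.1, 0.7, -3.6]
gripper_width: 0.619
```

```bash
python3 - <<'E'
from h import *
plan([.5503,.178,.134],57.5)
im,d=grab_frame("scene"); im2,_=grab_frame("top")
c=lambda a,x,y,w:cv2.resize(a[y:y+w,x:x+w,::-1],(400,400),interpolation=cv2.INTER_CUBIC)
cv2.imwrite("pics/s1.png",np.hstack([c(im,280,130,80),c(im2,170,160,70)]))
E
```

```text
tcp [0.4997 0.2096 0.1346] t 13.15 F [-0.14  0.67 -3.65] w 0.0539
shift tool [ 0.0007 -0.0596  0.0005]
jaw yaw 57.51 tilt x-axis [ 1.3e-03  8.0e-04 -1.0e+00]
turn tool x (deg) 0.01
```

View pics/s1.png

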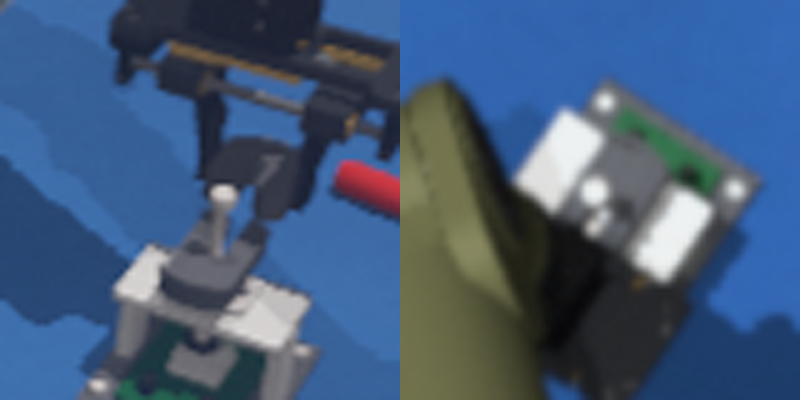

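The scene view shows the weight just behind the stem at knob-to-rim height, with its slot facing the stem. Now I'll slide it in by feel.

Emit:
carry_out --moves '[[[0,-0.008,0],[0,0,0],0.04],[[0,-0.008,0],[0,0,0],0.04],[[0,-0.008,0],[0,0,0],0.04],[[0,-0.003,0],[0,0,0],0.04],[[0,-0.003,0],[0,0,0],0.04],[[0,-0.003,0],[0,0,0],0.04],[[0,-0.003,0],[0,0,0],0.04],[[0,0,0],[0,0,0],0.04]]'

```text
clock: 14.05
tcp_pos: [0.5299, 0.1897, 0.1339]
tool_rot: [-0.34, 0.62, 0.34, 0.62]
wrist_force: [0.2, 0.2, -2.5]
gripper_width: 0.617
```

Emit:
carry_out --moves '[[[0,-0.002,0],[0,0,0],0.04],[[0,-0.002,0],[0,0,0],0.04],[[0,-0.002,0],[0,0,0],0.04],[[0,0,0],[0,0,0],0.04]]'

```text
clock: 14.45
tcp_pos: [0.5349, 0.1865, 0.1339]
tool_rot: [-0.34, 0.62, 0.34, 0.62]
wrist_force: [-0.4, 0.5, -3.7]
gripper_width: 0.617
```

Emit:
carry_out --moves '[[[0,-0.002,0],[0,0,0],0.04],[[0,-0.002,0],[0,0,0],0.04],[[0,-0.002,0],[0,0,0],0.04],[[0,0,0],[0,0,0],0.04]]'

```text
clock: 14.85
tcp_pos: [0.54, 0.1832, 0.1339]
tool_rot: [-0.34, 0.62, 0.34, 0.62]
wrist_force: [0.2, -0.2, -3.5]
gripper_width: 0.615
```

Emit:
carry_out --moves '[[[0,-0.002,0],[0,0,0],0.04],[[0,-0.002,0],[0,0,0],0.04],[[0,-0.002,0],[0,0,0],0.04],[[0,0,0],[0,0,0],0.04]]'

```text
clock: 15.25
tcp_pos: [0.5451, 0.18, 0.1339]
tool_rot: [-0.34, 0.62, 0.34, 0.62]
wrist_force: [-0.3, 0.3, -2.9]
gripper_width: 0.616
```

Emit:
carry_out --moves '[[[0,-0.0015,0],[0,0,0],0.04],[[0,-0.001,0],[0,0,0],0.04],[[0,0,0],[0,0,0],0.04]]'

```text
clock: 15.55
tcp_pos: [0.547, 0.1788, 0.1339]
tool_rot: [-0.34, 0.62, 0.34, 0.62]
wrist_force: [-1.0, 0.6, -4.2]
gripper_width: 0.618
```

Emit:
carry_out --moves '[[[0,-0.0005,0],[0,0,0],0.04],[[0,-0.0005,0],[0,0,0],0.04],[[0,0,0],[0,0,0],0.04]]'

```text
clock: 15.85
tcp_pos: [0.5478, 0.1784, 0.1339]
tool_rot: [-0.34, 0.62, 0.34, 0.62]
wrist_force: [0.8, 0.2, -3.1]
gripper_width: 0.615
```

Emit:
carry_out --moves '[[[0,-0.0005,0],[0,0,0],0.04],[[0,0,0],[0,0,0],0.04]]'

```text
clock: 16.05
tcp_pos: [0.5482, 0.1781, 0.1339]
tool_rot: [-0.34, 0.62, 0.34, 0.62]
wrist_force: [0.8, 0.4, -3.6]
gripper_width: 0.619
```

Emit:
carry_out --moves '[[[0,-0.0005,0],[0,0,0],0.04],[[0,0,0],[0,0,0],0.04]]'

```text
clock: 16.25
tcp_pos: [0.5486, 0.1779, 0.1339]
tool_rot: [-0.34, 0.62, 0.34, 0.62]
wrist_force: [0.2, -0.5, -4.2]
gripper_width: 0.617
```

Emit:
carry_out --moves '[[[0,-0.0004,0],[0,0,0],0.04],[[0,0,0],[0,0,0],0.04]]'

```text
clock: 16.45
tcp_pos: [0.5489, 0.1777, 0.1339]
tool_rot: [-0.34, 0.62, 0.34, 0.62]
wrist_force: [-0.7, -1.2, -3.7]
gripper_width: 0.616
```

Emit:
carry_out --moves '[[[0,-0.0004,0],[0,0,0],0.04],[[0,0,0],[0,0,0],0.04]]'

```text
clock: 16.65
tcp_pos: [0.5493, 0.1774, 0.1339]
tool_rot: [-0.34, 0.62, 0.34, 0.62]
wrist_force: [-0.3, -0.2, -2.8]
gripper_width: 0.615
```

Emit:
carry_out --moves '[[[0,-0.0004,0],[0,0,0],0.04],[[0,0,0],[0,0,0],0.04]]'

```text
clock: 16.85
tcp_pos: [0.5496, 0.1773, 0.1339]
tool_rot: [-0.34, 0.62, 0.34, 0.62]
wrist_force: [-0.4, -0.1, -3.4]
gripper_width: 0.618
```

Emit:
carry_out --moves '[[[0,-0.0004,0],[0,0,0],0.04],[[0,0,0],[0,0,0],0.04]]'

```text
clock: 17.05
tcp_pos: [0.55, 0.177, 0.1339]
tool_rot: [-0.34, 0.62, 0.34, 0.62]
wrist_force: [-0.4, -0.7, -3.0]
gripper_width: 0.621
```

Emit:
carry_out --moves '[[[0,0,0],[0,0,0],0.04]]'

```text
clock: 17.15
tcp_pos: [0.5499, 0.1771, 0.1339]
tool_rot: [-0.34, 0.62, 0.34, 0.62]
wrist_force: [0.4, 0.8, -3.6]
gripper_width: 0.616
```

Emit:
carry_out --moves '[[[0,-0.0004,0],[0,0,0],0.04],[[0,0,0],[0,0,0],0.04]]'

```text
clock: 17.35
tcp_pos: [0.5503, 0.1768, 0.1339]
tool_rot: [-0.34, 0.62, 0.34, 0.62]
wrist_force: [-0.0, 0.8, -3.6]
gripper_width: 0.617
```

Emit:
carry_out --moves '[[[0,-0.0003,0],[0,0,0],0.04],[[0,0,0],[0,0,0],0.04]]'

```text
clock: 17.55
tcp_pos: [0.5506, 0.1766, 0.1339]
tool_rot: [-0.34, 0.62, 0.34, 0.62]
wrist_force: [0.4, -0.1, -2.8]
gripper_width: 0.617
```

Emit:
carry_out --moves '[[[0,-0.0003,0],[0,0,0],0.04],[[0,0,0],[0,0,0],0.04]]'

```text
clock: 17.75
tcp_pos: [0.5507, 0.1765, 0.1339]
tool_rot: [-0.34, 0.62, 0.34, 0.62]
wrist_force: [-0.5, 1.3, -3.0]
gripper_width: 0.619
```

Emit:
carry_out --moves '[[[0,-0.0003,0],[0,0,0],0.04],[[0,0,0],[0,0,0],0.04]]'

```text
clock: 17.95
tcp_pos: [0.5509, 0.1765, 0.1339]
tool_rot: [-0.34, 0.62, 0.34, 0.62]
wrist_force: [-0.8, -0.5, -3.3]
gripper_width: 0.617
```

Emit:
carry_out --moves '[[[0,-0.0003,0],[0,0,0],0.04],[[0,0,0],[0,0,0],0.04]]'

```text
clock: 18.15
tcp_pos: [0.551, 0.1764, 0.1338]
tool_rot: [-0.34, 0.62, 0.34, 0.62]
wrist_force: [-1.1, -0.1, -3.7]
gripper_width: 0.615
```

Emit:
carry_out --moves '[[[0,-0.0004,0],[0,0,0],0.04],[[0,0,0],[0,0,0],0.04]]'

```text
clock: 18.35
tcp_pos: [0.5513, 0.1763, 0.1338]
tool_rot: [-0.34, 0.62, 0.34, 0.62]
wrist_force: [-1.0, 0.8, -2.7]
gripper_width: 0.618
```

Emit:
carry_out --moves '[[[0,-0.0004,0],[0,0,0],0.04],[[0,0,0],[0,0,0],0.04]]'

```text
clock: 18.55
tcp_pos: [0.5516, 0.1761, 0.1338]
tool_rot: [-0.34, 0.62, 0.34, 0.62]
wrist_force: [-2.7, 1.0, -2.7]
gripper_width: 0.621
```

Emit:
carry_out --moves '[[[0,0,0],[0,0,0],0.04],[[0,0,0],[0,0,0],0.04]]'

```text
clock: 18.75
tcp_pos: [0.5517, 0.176, 0.1338]
tool_rot: [-0.34, 0.62, 0.34, 0.62]
wrist_force: [-2.5, 1.2, -1.6]
gripper_width: 0.621
```

Contact felt: about 2.7 N along the slot at 62.5 mm of travel. I'll back off 0.9 mm to centre the weight on the stem and start down.

Emit:
carry_out --moves '[[[0,0.0009,0],[0,0,0],0.04],[[0.002,0,0],[0,0,0],0.04],[[0.002,0,0],[0,0,0],0.04],[[0.0005,0,0],[0,0,0],0.04],[[0,0,0],[0,0,0],0.04]]'

```text
clock: 19.25
tcp_pos: [0.5512, 0.1762, 0.1292]
tool_rot: [-0.34, 0.62, 0.34, 0.62]
wrist_force: [-1.6, 1.5, -3.6]
gripper_width: 0.618
```

Emit:
carry_out --moves '[[[0.0005,0,0],[0,0,0],0.04],[[0.0005,0,0],[0,0,0],0.04],[[0,0,0],[0,0,0],0.04]]'

```text
clock: 19.55
tcp_pos: [0.5512, 0.1762, 0.1284]
tool_rot: [-0.34, 0.62, 0.34, 0.62]
wrist_force: [-2.1, 0.8, -3.5]
gripper_width: 0.62
```

Emit:
carry_out --moves '[[[0.0005,0,0],[0,0,0],0.04],[[0,0,0],[0,0,0],0.04]]'

```text
clock: 19.75
tcp_pos: [0.5512, 0.1762, 0.1279]
tool_rot: [-0.34, 0.62, 0.34, 0.62]
wrist_force: [-0.7, 0.6, -3.1]
gripper_width: 0.616
```

Emit:
carry_out --moves '[[[0.0004,0,0],[0,0,0],0.04],[[0,0,0],[0,0,0],0.04]]'

```text
clock: 19.95
tcp_pos: [0.5512, 0.1762, 0.1274]
tool_rot: [-0.34, 0.62, 0.34, 0.62]
wrist_force: [-0.8, 0.9, -2.6]
gripper_width: 0.619
```

Emit:
carry_out --moves '[[[0,0.0004,0],[0,0,0],0.04],[[0,0,0],[0,0,0],0.04]]'

```text
clock: 20.15
tcp_pos: [0.551, 0.1763, 0.1275]
tool_rot: [-0.34, 0.62, 0.34, 0.62]
wrist_force: [-0.9, 0.7, -2.7]
gripper_width: 0.618
```

Emit:
carry_out --moves '[[[0.0004,0,0],[0,0,0],0.04],[[0,0,0],[0,0,0],0.04]]'

```text
clock: 20.35
tcp_pos: [0.5509, 0.1763, 0.127]
tool_rot: [-0.34, 0.62, 0.34, 0.62]
wrist_force: [-0.6, 1.2, -3.4]
gripper_width: 0.619
```

Emit:
carry_out --moves '[[[0.0004,0,0],[0,0,0],0.04],[[0,0,0],[0,0,0],0.04]]'

```text
clock: 20.55
tcp_pos: [0.5509, 0.1763, 0.1266]
tool_rot: [-0.34, 0.62, 0.34, 0.62]
wrist_force: [0.4, 0.3, -1.9]
gripper_width: 0.615
```

Emit:
carry_out --moves '[[[0.0004,0,0],[0,0,0],0.04],[[0,0,0],[0,0,0],0.04]]'

```text
clock: 20.75
tcp_pos: [0.5509, 0.1763, 0.1262]
tool_rot: [-0.34, 0.62, 0.34, 0.62]
wrist_force: [-0.2, 0.1, -3.7]
gripper_width: 0.621
```

Emit:
carry_out --moves '[[[0.0004,0,0],[0,0,0],0.04],[[0.0003,0,0],[0,0,0],0.04],[[0,0,0],[0,0,0],0.04]]'

```text
clock: 21.05
tcp_pos: [0.5508, 0.1764, 0.1255]
tool_rot: [-0.34, 0.62, 0.34, 0.62]
wrist_force: [-0.4, 0.5, -3.5]
gripper_width: 0.619
```

Emit:
carry_out --moves '[[[0.0003,0,0],[0,0,0],0.04],[[0.0003,0,0],[0,0,0],0.04],[[0,0,0],[0,0,0],0.04]]'

```text
clock: 21.35
tcp_pos: [0.5508, 0.1764, 0.1249]
tool_rot: [-0.34, 0.62, 0.34, 0.62]
wrist_force: [-0.7, -0.0, -3.6]
gripper_width: 0.614
```

Emit:
carry_out --moves '[[[0.0003,0,0],[0,0,0],0.04],[[0,0,0],[0,0,0],0.04]]'

```text
clock: 21.55
tcp_pos: [0.5508, 0.1765, 0.1246]
tool_rot: [-0.34, 0.62, 0.34, 0.62]
wrist_force: [-1.2, 0.6, -2.6]
gripper_width: 0.613
```

Emit:
carry_out --moves '[[[0.0003,0,0],[0,0,0],0.04],[[0,0,0],[0,0,0],0.04]]'

```text
clock: 21.75
tcp_pos: [0.5508, 0.1764, 0.1244]
tool_rot: [-0.34, 0.62, 0.34, 0.62]
wrist_force: [0.4, 0.9, -3.5]
gripper_width: 0.618
```

Emit:
carry_out --moves '[[[0.0003,0,0],[0,0,0],0.04],[[0,0,0],[0,0,0],0.04]]'

```text
clock: 21.95
tcp_pos: [0.5508, 0.1764, 0.124]
tool_rot: [-0.34, 0.62, 0.34, 0.62]
wrist_force: [-0.5, -0.5, -2.9]
gripper_width: 0.614
```

Emit:
carry_out --moves '[[[0.0003,0,0],[0,0,0],0.04],[[0,0,0],[0,0,0],0.04]]'

```text
clock: 22.15
tcp_pos: [0.5509, 0.1765, 0.124]
tool_rot: [-0.34, 0.62, 0.34, 0.62]
wrist_force: [-1.2, -0.2, -1.3]
gripper_width: 0.616
```

Emit:
carry_out --moves '[[[0,0,0],[0,0,0],0.04],[[0,0,0],[0,0,0],0.04]]'

```text
clock: 22.35
tcp_pos: [0.5509, 0.1765, 0.124]
tool_rot: [-0.34, 0.62, 0.34, 0.62]
wrist_force: [-0.4, -0.7, -1.7]
gripper_width: 0.62
```

Emit:
carry_out --moves '[[[0.0003,0,0],[0,0,0],0.04],[[0,0,0],[0,0,0],0.04]]'

```text
clock: 22.55
tcp_pos: [0.551, 0.1765, 0.1239]
tool_rot: [-0.34, 0.62, 0.34, 0.62]
wrist_force: [-2.4, -0.4, 1.8]
gripper_width: 0.615
```

Emit:
carry_out --moves '[[[0.0003,0,0],[0,0,0],0.04],[[0,0,0],[0,0,0],0.04],[[0,0,0],[0,0,0],0.04]]'

```text
clock: 22.85
tcp_pos: [0.5511, 0.1765, 0.1238]
tool_rot: [-0.34, 0.62, 0.34, 0.62]
wrist_force: [-1.4, -0.4, 5.3]
gripper_width: 0.618
```

Seated: the upward force rose about 9 N at exactly the expected height (TCP z 0.124). I'll ease off and open slowly.

Emit:
carry_out --moves '[[[-0.0005,0,0],[0,0,0],0.04],[[0,0,0],[0,0,0],0.05],[[0,0,0],[0,0,0],0.056],[[0,0,0],[0,0,0],0.06],[[0,0,0],[0,0,0],0.066],[[0,0,0],[0,0,0],0.072],[[0,0,0],[0,0,0],0.078],[[0,0,0],[0,0,0],0.082],[[0,0,0],[0,0,0],0.082],[[0,0,0],[0,0,0],0.082]]'

```text
clock: 23.85
tcp_pos: [0.5509, 0.1765, 0.1237]
tool_rot: [-0.34, 0.62, 0.34, 0.62]
wrist_force: [-0.4, 1.1, -0.4]
gripper_width: 0.933
```

Emit:
carry_out --moves '[[[-0.004,0,0],[0,0,0],0.082],[[-0.008,0,0],[0,0,0],0.082],[[-0.015,0,0],[0,0,0],0.082],[[-0.02,0,0],[0,0,0],0.082],[[-0.02,0,0],[0,0,0],0.082],[[-0.02,0,0],[0,0,0],0.082],[[-0.02,0,0],[0,0,0],0.082],[[0,-0.02,0],[0,0,0],0.082],[[0,-0.02,0],[0,0,0],0.082],[[0,-0.02,0],[0,0,0],0.082],[[0,0,0],[0,0,0],0.082],[[0,0,0],[0,0,0],0.082],[[0,0,0],[0,0,0],0.082]]'

```text
clock: 25.15
tcp_pos: [0.6008, 0.1453, 0.2312]
tool_rot: [-0.34, 0.62, 0.341, 0.62]
wrist_force: [-0.4, -0.7, 0.6]
gripper_width: 0.947
```

```bash
python3 look.py w6; python3 - <<'E'
from h import *
s=state(); z=np.load("w6.npz"); p=dict(camera_params("wrist"),view=z["view"]); P=cloud(p,z["d"])
ex=np.array([.8434,-.5373]);ey=np.array([.5373,.8434]); c=np.array([.5503,.178])
L=P[...,:2]-c; lx=L@ex; ly=L@ey; near=(z["d"]>0)&(abs(lx)<.05)&(abs(ly)<.04)
m=near&(P[...,2]>.1425); v,u=np.nonzero(m); X=np.array([onplane(p,a,b,.148)[:2] for a,b in zip(u,v)]); h,r=cv2.minEnclosingCircle((X*1000).astype(np.float32)); print("head",h,r)
h=np.array(h)/1000-c; print("head lx,ly",h@ex,h@ey)
m=near&(P[...,2]>.114)&(P[...,2]<.13); q=np.c_[lx[m],ly[m],P[...,2][m]]
t=q; A=np.c_[t[:,:2],np.ones(len(t))]; k=np.linalg.lstsq(A,t[:,2],rcond=None)[0]
print("top face n",len(q),"med z",np.median(q[:,2]).round(4),"slope deg",np.degrees(k[:2]).round(2),"lx",np.percentile(q[:,0],[.5,99.5]).round(4),"ly",np.percentile(q[:,1],[.5,99.5]).round(4))
m=near&(P[...,2]>.1)&(P[...,2]<.109); print("rim z",np.median(P[...,2][m]).round(4),m.sum(),np.percentile(lx[m],[1,99]).round(4))
sc,_=grab_frame("scene")
cv2.imwrite("pics/f.png",np.hstack([cv2.resize(z["im"][:260,130:390,::-1],(400,400)),cv2.resize(sc[140:220,280:360,::-1],(400,400),interpolation=cv2.INTER_CUBIC)]))
E
```

```text
tcp [0.6008 0.1453 0.2312] 25.15 F [-0.44 -0.65  0.59]
head (693.8140258789062, 87.38362121582031) 177.3658447265625
head lx,ly 0.1697279097470093 0.0006842322381591959
top face n 5059 med z 0.1226 slope deg [-0.2   0.05] lx [-0.0318  0.029 ] ly [-0.0265  0.0269]
rim z 0.1039 1397 [-0.0394  0.0405]
```

View pics/f.png

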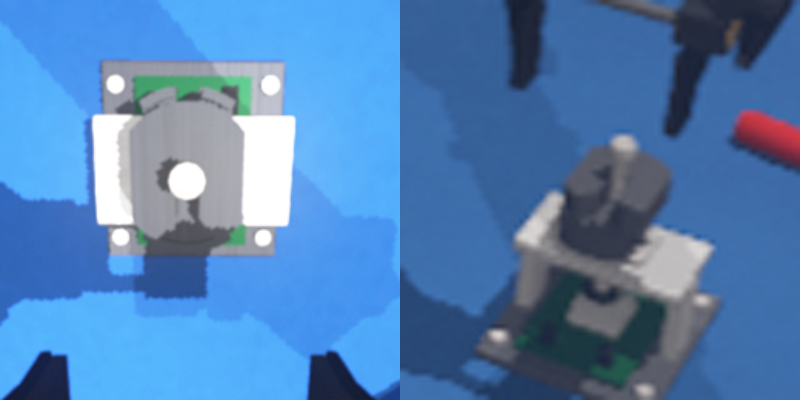

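The picture shows the weight home on the stem (stem head at about (186, 180) in the left crop), slot down the image and opposite the lower one's, with the rim ends showing beyond it. Its top is at 122.6 mm (122 expected), tilted 0.2° or less. The fingers are clear.

```bash
python3 -c "
from workcell import *
print(finish_job())"
```

```text
the job is handed in; nothing more can be done
None
```

The loose weight is home on the hanger stem, with its slot opposite the lower weight's, and I handed the job in at about 25 s of the 64 s allowed.

- **What I did:** I gripped the weight across its flats and turned it about 45°. I then slid it onto the stem from the stand's -x side until I felt light contact of about 3 N. After backing off about 1 mm, I lowered it in 0.3–0.5 mm steps. It seated at the expected height, pressing about 9 N, and I eased off, opened the fingers and retreated.
- **Last checks:** The weight's top measured 122.6 mm up, against 122 mm expected, and its tilt was 0.2° or less. It lies inside the rim ends, the slot points to +x, and the wrist force was near zero with the fingers clear.
- **What disagreed or went unchecked:**
  - Stem contact came about 2 mm later than the cameras predicted, which is within their calibration.
  - My last stem-head fit was spoiled by finger pixels, so I ignored it.
  - I did not measure the screwdriver, brush and remote again at the end. The arm never went down near them.

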